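Lay a tasting place round the serving board

ROBOT

A 6-joint arm with a two-finger parallel gripper is mounted at the origin on a cart in front of the work surface, level with it; the furniture and walls round the work are solid. World frame = base frame: x ahead of the robot, y to its left, z up, the work surface at z = 0. Lengths are in m, angles in rad, forces in N, time in s.
With the tool pointing down it reaches from about 0.25 to 0.775 m from the base axis. Payload 4 kg.
Tool frame: the origin (TCP) lies at the very end of the fingers, on their centre line; the grasp point (between the pads) lies 19 mm behind it; z points along the fingers, y is the line along which they close (so a half turn about z gives the same grasp; the last joint's range is limited). The gripper opens to 94 mm and grips with 3 to 60 N. Pads are 16 mm wide; open, the fingers measure 119 mm over their backs; the gripper's body (75 mm by 177 mm) begins 78 mm behind the grasp point.
Start: joints at [-1.366, 0.087, 1.371, -0, 1.684, -0.103], TCP at [0.167, -0.524, 0.206] pointing down, gripper open.
Joint ranges: [-3.1, 3.1], [-0.76, 2.03], [0.27, 2.55], [-1.08, 4.22], [0.17, 2.65], [-2.57, 2.57]. Speed limits (rad/s): [2.79, 2.79, 3.14, 3.14, 3.14, 3.14].

INTERFACE

Orientations are given as [roll, pitch, yaw] about the fixed x, y, z axes, in that order (R = Rz(yaw) Ry(pitch) Rx(roll)).
In Python, from bench import robot gives the robot as it stands. The module is installed in compiled form; this text tells all that it offers.
- The arm moves only by the tool move_arm, never from a script. Its argument "deltas" is one flat list of numbers, 7 for each row, row after row: the turn, a rotation vector about the tool's x, y, z in rad, then the shift along the tool's x, y, z in cm, then the closure, from -1 (fully open) to 1 (shut). A call has 1 to 8 rows; each row is the pose to reach, as a shift and turn from the pose commanded when the call began, along the tool's axes at that moment; what a row does not reach only later rows make up. A row lasts 1/10 s, in which the tool goes at most 50 mm and 8.59 degrees, less where a joint would pass 70% of its speed; a pose out of reach is approached as far as the arm can. A call with a gripper value outside its range is refused whole. The fingers move at their own pace and stop on an object; the grip force is fixed at half the most. Time passes only in rows, so rows that repeat a pose let the fingers close. It gives the time, the measured TCP pose, the force, the opening and the grip force at its end, in the units of the state.
- robot.get_obs(): the state, without advancing time (a new reading comes with each control period).
- robot.snapshot(name): name is "side" or "top"; returns a dict with "image" (480x640x3 uint8, red, green, blue), "depth" (480x640 float32, m along the optical axis (not along the pixel's ray), 0 where there is no reading), "fov_y" (degrees; the focal length in pixels is half the picture's height over the tangent of half this angle, whatever the lens; pixels are square), "cx", "cy" (the principal point, pixels), "origin" and "orientation" of the camera in the world. Camera axes: x right, y up, looking along -z (the intrinsics and any distortion apply to the point x, -y, -z); pixel columns grow to the right and rows downward; lengths in m; the calibration is good to about 2 mm. A picture is of the moment at which its call begins.
- robot.close_job(): hands the job in; it is judged then, once.
The state is a dict: "time": time; "joint_positions": joint angles; "qvel": joint speeds; "joint_torque": joint torques, N m; "tool_pos": TCP position; "ee_rot": TCP orientation; "wrist_force": force on the tool from outside, world axes, zero at the start; "wrist_torque": the same for the moment, N m; "width": finger opening in m; "finger_force": force on a finger pad.
Only numpy, scipy, OpenCV 4.12 (cv2) and the standard library are available. Lean on these libraries where they do the work, as an engineer would, in place of code of your own. Each camera call takes 0.05 s, during which the arm holds its last target. There are 200 camera calls.

TASK

Lay a tasting place round the small wooden board, square to the board as it lies and with left, right and beyond seen from the robot: the fork along its left side and the spoon along its right side, each flat on the table about 3 cm clear of the board's edge, halfway along that side, with tines and bowl pointing away from the robot. Beyond them, upright on the table, stand the spice jar about 3 cm past the tip of the fork's tines and the shot glass about 3 cm past the tip of the spoon's bowl, each in line with its piece of cutlery, and the pepper shaker midway between the jar and the glass. Use the jar, glass and shaker that stand in the work area in front of the robot, not the ones stored round the scale in the far right corner; leave the board, the kitchen timer and the tin where they are, and let go of everything.

Things in the scene. Friction and masses are not known exactly. Their poses are not given: they have to be found in the camera images.
- serving_board: small light-wood serving board lying flat on the table, 180 mm along its x axis, 130 mm along its y axis, top 16 mm above the table; a small dark hanging hole on its centre line, 70 mm along +x from the middle, marks the far edge. Origin: middle of the underside. Its x axis points away from the robot (within 0.22 rad of straight ahead), its y axis to the left. Loose, about 0.6 kg
- fork: steel fork lying flat, 201 mm long, 27 mm wide at the tines, narrower at the handle, 13 mm high overall. Origin: middle of its length and width, at table level. x axis along the fork, +x towards the tines (tips at x = +100 mm), z up. Can be gripped across the handle near the origin
- spoon: steel spoon lying flat, 196 mm long, 40 mm wide at the bowl, narrower at the handle, 14 mm high overall. Origin: middle of its length and width, at table level. x axis along the spoon, +x towards the bowl (tip at x = +98 mm), z up. Can be gripped across the handle near the origin
- spice_jar: upright round spice jar (in the work area, not one of those by the scale) with dark label and red cap, 41 mm diameter, 105 mm tall. Origin: centre of its underside, z up
- shot_glass: small clear empty glass (in the work area, not the one by the scale), upright, 63 mm tall, 50 mm diameter at the rim, about 40 mm at the foot. Origin: centre of its underside, z up
- pepper_shaker: upright round pepper shaker (in the work area, not the one by the scale), grey body with a domed metal-grey top, 44 mm diameter, 90 mm tall (narrower, 34 mm, above 74 mm). Origin: centre of its underside, z up
- timer: bystander: red and white round kitchen timer, 68 mm diameter, 57 mm tall, behind the work on the left. Origin: centre of its underside. Leave it
- tin: bystander: low green food tin with a gold top, 75 mm diameter, 58 mm tall, behind the work on the right. Origin: centre of its underside. Leave it
There are look-alikes about, which are no part of the job. Leave any pink or turquoise look-alike of the pepper_shaker alone.

How it is judged:
At the end, for the whole second after the job is handed in: Cutlery flat, within 0.15 rad of the board, 20 mm of its middle, 14-46 mm off its edge, tips away; jar and glass 15-45 mm past the tips, within 15 mm of their line; shaker 92-132 mm from both, 125-178 mm beyond the board's middle, within 20 mm of halfway; three upright, all released, at rest (y of fork in the frame of serving_board between 0.094 and 0.126 m and x of fork in the frame of serving_board between -0.02 and 0.02 m and y of spoon in the frame of serving_board between -0.131 and -0.099 m and x of spoon in the frame of serving_board between -0.02 and 0.02 m and angle between the x axis of each of fork, spoon and the x axis of serving_board, either way round below 0.15 rad and height (world z) of each of fork, spoon below 0.012 m and angle between each of fork, spoon's own z axis and vertical below 0.12 rad and x of spice_jar in the frame of fork between 0.135 and 0.165 m and y of spice_jar in the frame of fork between -0.015 and 0.015 m and x of shot_glass in the frame of spoon between 0.138 and 0.168 m and y of shot_glass in the frame of spoon between -0.015 and 0.015 m and x of pepper_shaker in the frame of serving_board between 0.125 and 0.178 m and y of pepper_shaker in the frame of serving_board between -0.023 and 0.017 m and horizontal distance between pepper_shaker and spice_jar between 0.092 and 0.132 m and horizontal distance between pepper_shaker and shot_glass between 0.092 and 0.132 m and angle between each of spice_jar, shot_glass, pepper_shaker's own z axis and vertical below 0.1 rad and height (world z) of each of spice_jar, shot_glass, pepper_shaker below 0.008 m and linear speed of each of fork, spoon, spice_jar, shot_glass, pepper_shaker below 0.02 m/s); the robot touches nothing.
It fails at once if the serving board is shifted by more than 25 mm (distance of serving_board from where it was at the start of the episode above 0.025 m).
It fails at once if the kitchen timer is shifted by more than 20 mm (distance of timer from where it was at the start of the episode above 0.02 m).
It fails at once if the tin is shifted by more than 20 mm (distance of tin from where it was at the start of the episode above 0.02 m).
It also fails if it takes over 122 s, if anything falls off the work surface, if the arm or the gripper's body presses on something with over 40 N, if the wrist force passes 120 N, or if a joint passes its speed limit or range.

## Working session

There is one attempt and no reset: what is moved stays moved. The work goes in short steps, Python scripts to look and compute and a tool call to move; the robot and the scene stay as the last step left them, time stands still between calls to the robot, and variables do not carry over. Pictures are saved under pics/ and viewed, at most 14 in all, crops included, and the job is handed in when it is done.

Besides the shell and the picture viewer there is one more tool, called after "Emit:" as name(argument=value, ...) on one line, values as JSON. move_arm: Moves the arm, as the interface text tells. Its arguments: {"type":"object","properties":{"deltas":{"type":"array","items":{"type":"number"}}},"required":["deltas"]}

```bash
mkdir -p pics
cat > h.py <<'E'
from bench import robot
import numpy as np, cv2, pickle
from scipy.spatial.transform import Rotation as R
def snap(n,save=None):
    s=robot.snapshot(n); 
    if save: cv2.imwrite('pics/'+save,s['image'][:,:,::-1])
    pickle.dump(s,open(n+'.pkl','wb')); return s
def load(n): return pickle.load(open(n+'.pkl','rb'))
def rot(s):
    o=np.array(s['orientation'],float)
    return o if o.shape==(3,3) else R.from_euler('xyz',o).as_matrix()
def ray(s,u,v,z):
    f=240/np.tan(np.radians(s['fov_y'])/2)
    d=rot(s)@np.array([(u-s['cx'])/f,-(v-s['cy'])/f,-1]); o=np.array(s['origin'])
    return o+d*(z-o[2])/d[2]
def cloud(s):
    f=240/np.tan(np.radians(s['fov_y'])/2); v,u=np.mgrid[:480,:640]; D=s['depth']
    P=np.stack([(u-s['cx'])/f*D,-(v-s['cy'])/f*D,-D],-1)
    return P@rot(s).T+np.array(s['origin'])
E
python3 - <<'E'
from h import *
for n in ['top','side']:
    s=snap(n,n+'0.png'); print({k:v for k,v in s.items() if k not in('image','depth')})
    print((s['depth']==0).mean())
print(robot.get_obs())
E
```

```text
{'fov_y': 43.10692355555301, 'cx': 317.35001290987316, 'cy': 247.53892383056314, 'origin': array([ 0.36973778, -0.04365511,  1.59983149]), 'orientation': array([ 0.1350238 ,  0.01127992, -1.59627441])}
0.0039713541666666664
{'fov_y': 45.68200597323903, 'cx': 329.13876392394326, 'cy': 238.02247077638418, 'origin': array([ 0.01304015, -1.20310292,  1.10680483]), 'orientation': array([ 0.8772681 , -0.00571652, -0.43067857])}
0.009143880208333333
{'time': 0.1, 'joint_positions': array([-1.36612092e+00,  8.78943228e-02,  1.37210508e+00,  3.68972115e-06,
        1.68357991e+00, -1.03090227e-01]), 'qvel': array([-0.00195383,  0.00036803, -0.00492595, -0.00192387,  0.00028389,
       -0.0003744 ]), 'joint_torque': array([ 1.42732722e-03, -3.41252625e+01, -3.03301013e+01,  7.20081059e-02,
        3.04207450e-02, -1.01140602e-04]), 'tool_pos': array([ 0.16651329, -0.5236739 ,  0.20441299]), 'ee_rot': array([-3.13961692e+00, -2.08090231e-04,  3.07765835e-01]), 'wrist_force': array([-0.29639685,  0.33780496,  0.50978615]), 'wrist_torque': array([-0.00241696, -0.02648821,  0.00816653]), 'finger_force': 0.0, 'width': 0.09373813649356522}
```

View pics/top0.png

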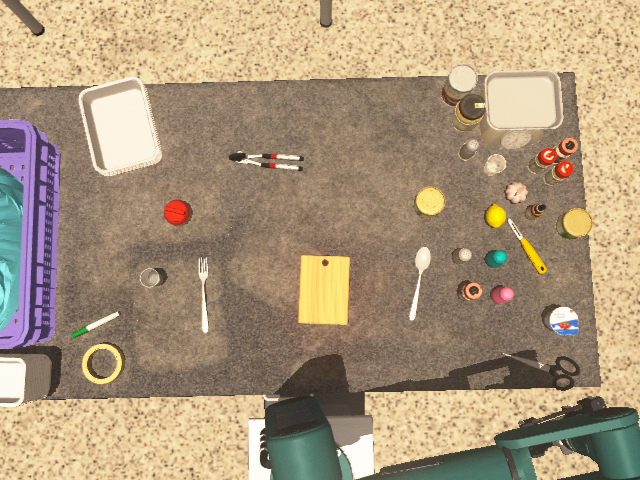

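View pics/side0.png

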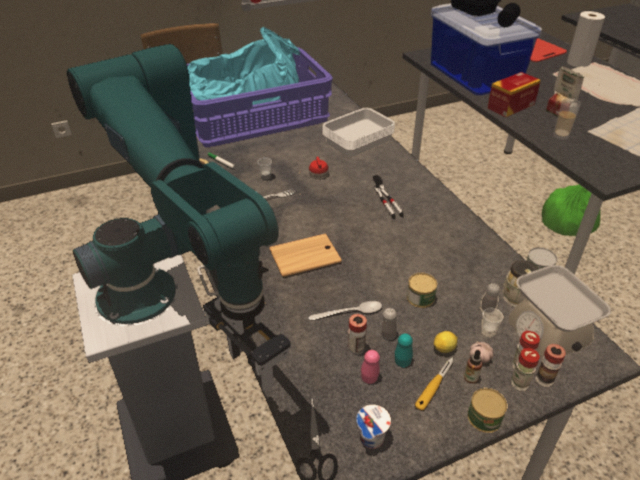

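The top view shows the board at (325,290) with its hole at (325,262). The fork is at (204,295), tines up, and the spoon at (418,283), bowl up. In the work area are the glass (150,278), jar (472,291) and grey shaker (464,255); the timer is at (176,212) and the tin at (430,201). The side view confirms this, with the arm clear of everything.

```bash
cat >> h.py <<'E'
def pts(s,m,z):
    v,u=np.nonzero(m); return np.array([ray(s,a,b,z)[:2] for a,b in zip(u,v)])
def comp(m,c,win):
    """largest component in window win around c"""
    k=np.zeros(m.shape,np.uint8); u,v=c; k[v-win:v+win,u-win:u+win]=1
    n,l,st,_=cv2.connectedComponentsWithStats((m&(k>0)).astype(np.uint8),connectivity=8)
    return l==1+np.argmax(st[1:,4])
def rect(P):
    (c,wh,a)=cv2.minAreaRect((P*1000).astype(np.float32)); 
    if wh[0]<wh[1]: wh=wh[::-1]; a+=90
    a=(a+90)%180-90
    return np.round(np.array(c),1),np.round(wh,1),round(np.radians(a),3)
E
python3 - <<'E'
from h import *
s=load('top'); im=s['image']; hsv=cv2.cvtColor(im,cv2.COLOR_RGB2HSV); H,S,V=cv2.split(hsv)
b=comp((S>90)&(V>120)&(H<30),(325,290),50); print('board',rect(pts(s,b,.016)))
for n,c,w in [('fork',(204,295),45),('spoon',(418,283),45)]:
    m=comp((V>125)&(S<70),c,w); print(n,m.sum(),rect(pts(s,m,.006)))
C=cloud(s)
for n,c,r in [('glass',(150,278),22),('jar',(472,291),18),('shaker',(464,255),16),('timer',(176,212),22),('tin',(430,201),24),('pink',(503,295),16),('teal',(497,258),16)]:
    sub=C[c[1]-r:c[1]+r,c[0]-r:c[0]+r].reshape(-1,3); p=sub[(sub[:,2]>.02)&(sub[:,2]<.3)]
    if len(p)==0: print(n,'none');continue
    zt=np.percentile(p[:,2],95); t=p[p[:,2]>zt-.012]
    print(n,len(p),'ztop',zt.round(3),'mid',((t.min(0)+t.max(0))/2*1000).round(1)[:2],'ext',(np.ptp(t,axis=0)*1000).round(1)[:2], 'mean',(t.mean(0)*1000).round(1)[:2])
t=C[300:330,240:290].reshape(-1,3); print('table z',t[:,2].mean(),t[:,2].std())
cv2.imwrite('pics/topz.png',cv2.resize(im[190:340,120:540,::-1],(800,286),interpolation=cv2.INTER_CUBIC))
E
```

```text
board (array([457.8, -50.2]), array([237.9, 227.3]), np.float64(1.378))
fork 445 (array([476.8, 262.7]), array([204.8,  56.4]), np.float64(0.166))
spoon 875 (array([ 480. , -340.7]), array([194.7, 136. ]), np.float64(-0.109))
glass 247 ztop 0.065 mid [513.7 398.1] ext [48.5 48.3] mean [514.7 401.2]
jar 337 ztop 0.111 mid [ 455.8 -411.4] ext [39.5 39.7] mean [ 456.5 -411.2]
shaker 258 ztop 0.09 mid [ 550.1 -401.7] ext [31. 33.] mean [ 549.2 -401.2]
timer 523 ztop 0.058 mid [687.2 336.9] ext [52.8 53.3] mean [688.  336.3]
tin 731 ztop 0.061 mid [ 693.9 -326.1] ext [75.1 74.4] mean [ 694.2 -326.8]
pink 291 ztop 0.09 mid [ 448.5 -500.2] ext [32.6 32.8] mean [ 448.8 -499.2]
teal 268 ztop 0.09 mid [ 541.7 -488.8] ext [33.2 32.3] mean [ 541.1 -488.1]
table z 0.005804841562743607 0.10108066525835545
```

View pics/topz.png

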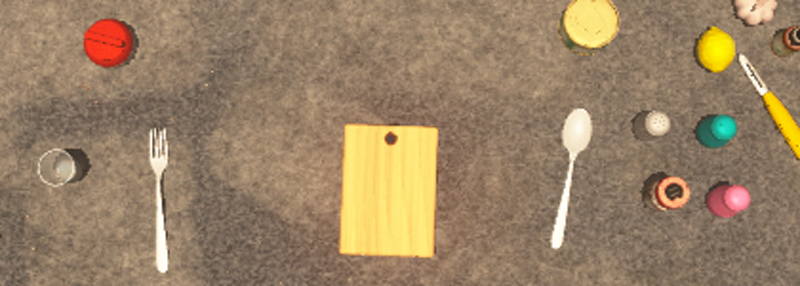

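The crop shows the board's corners near (345,125), (437,127), (434,256), (340,252), clear of shadow. My board, fork and spoon masks leaked, so I'll tighten them.

```bash
cat > cut.py <<'E'
from h import *
def trim(P,a):
    return P
def measure(s,fc,sc,w=50):
    im=s['image']; H,S,V=cv2.split(cv2.cvtColor(im,cv2.COLOR_RGB2HSV))
    b=comp((S>110)&(V>170)&(H<30),(325,290),50); out={'board':rect(pts(s,b,.016))}
    loc=cv2.GaussianBlur(V,(0,0),25).astype(int)
    for n,c in [('fork',fc),('spoon',sc)]:
        m=comp((V.astype(int)>loc+55)&(S<75),c,w); P=pts(s,m,.006); r=rect(P)
        # per-slice axis: PCA for direction
        q=P-P.mean(0); d=np.linalg.svd(q,full_matrices=False)[2][0]; d*=np.sign(d[0]); t=q@d
        out[n]=(m.sum(),r,'pca',round(np.arctan2(d[1],d[0]),3),'mid',((P.mean(0)+d*(t.max()+t.min())/2)*1000).round(1),'len',round(np.ptp(t)*1000,1))
    return out
if __name__=='__main__':
    s=load('top'); o=measure(s,(204,295),(418,283))
    for k,v in o.items(): print(k,v)
    im=s['image']; H,S,V=cv2.split(cv2.cvtColor(im,cv2.COLOR_RGB2HSV)); print('hole',ray(s,325,262.5,.016))
    print(im[300,206],im[310,414],im[300,215],im[270,425])
E
python3 cut.py
```

```text
board (array([474.9, -44.2]), array([179.9, 131.3]), np.float64(-0.059))
fork (np.int64(349), (array([471.2, 273.5]), array([197.1,  23.8]), np.float64(-0.001)), 'pca', np.float64(0.029), 'mid', array([471.2, 271.1]), 'len', np.float64(197.4))
spoon (np.int64(481), (array([ 485.9, -291.2]), array([196.4,  38.5]), np.float64(-0.245)), 'pca', np.float64(-0.226), 'mid', array([ 485.5, -292.7]), 'len', np.float64(196.4))
hole [ 0.54518964 -0.05031731  0.016     ]
[84 71 59] [254 252 241] [147 125 104] [143 123 102]
```

Emit:
move_arm(deltas=[0,0,0.14,9.4,-3.1,0,-0.1,0,0,0.27,14.0,-4.6,2,-0.1,0,0,0.4,18.7,-6.2,4,-0.1,0,0,0.543,23.4,-7.8,6,-0.1,0,0,0.543,28,-9.3,8,-0.1,0,0,0.543,32.7,-10.8,10,-0.1,0,0,0.543,37.4,-12.4,10.4,-0.1,0,0,0.543,37.4,-12.4,10.4,-0.1])

```text
time: 0.9
tool_pos: [0.4745, -0.2996, 0.1039]
ee_rot: [-3.141, 0.001, -0.235]
wrist_force: [0.1, -0.6, 0.2]
width: 0.0518
finger_force: 0.0
```

Emit:
move_arm(deltas=[0,0,0,0,0,0,-0.1,0,0,0,0,0,4,-0.1,0,0,0,0,0,7,-0.1,0,0,0,0,0,9,-0.1,0,0,0,0,0,9.8,-0.1,0,0,0,0,0,9.8,-0.1,0,0,0,0,0,9.8,1,0,0,0,0,0,9.8,1])

```text
time: 1.7
tool_pos: [0.4745, -0.3023, 0.009]
ee_rot: [3.14, -0.003, -0.236]
wrist_force: [-0.1, -0.4, 1.7]
width: 0.039
finger_force: 0.2
```

Emit:
move_arm(deltas=[0,0,0,0,0,0,1,0,0,0,0,0,0,1,0,0,0,0,0,0,1,0,0,0,0,0,0,1])

```text
time: 2.1
tool_pos: [0.4745, -0.3032, 0.0115]
ee_rot: [3.138, -0.003, -0.235]
wrist_force: [-5.4, 1.3, 19.5]
width: 0.0074
finger_force: 16.1
```

Emit:
move_arm(deltas=[0,0,0,0,0,0,1,0,0,0,0,0,-1,1,0,0,0,0,0,-2,1,0,0,0,0,0,-4,1,0,0,0,0,0,-6,1,0,0,0,0,0,-6,1])

```text
time: 2.7
tool_pos: [0.4754, -0.3028, 0.0706]
ee_rot: [3.139, -0.006, -0.235]
wrist_force: [0.1, -0.3, 0.2]
width: 0.0005
finger_force: 0.0
```

Run:
```python
from h import *
o=robot.get_obs(); print(o['tool_pos'],o['ee_rot'],o['wrist_force'],o['width'],o['finger_force'])
s=snap('side'); cv2.imwrite('pics/s1.png',cv2.resize(s['image'][200:400,220:460,::-1],(720,600)))
```

```text
[ 0.47543337 -0.30276284  0.07056488] [ 3.13876461 -0.00597764 -0.23512418] [ 0.07191885 -0.27019064  0.16895095] 0.0005100423701675876 0.0
```

View pics/s1.png

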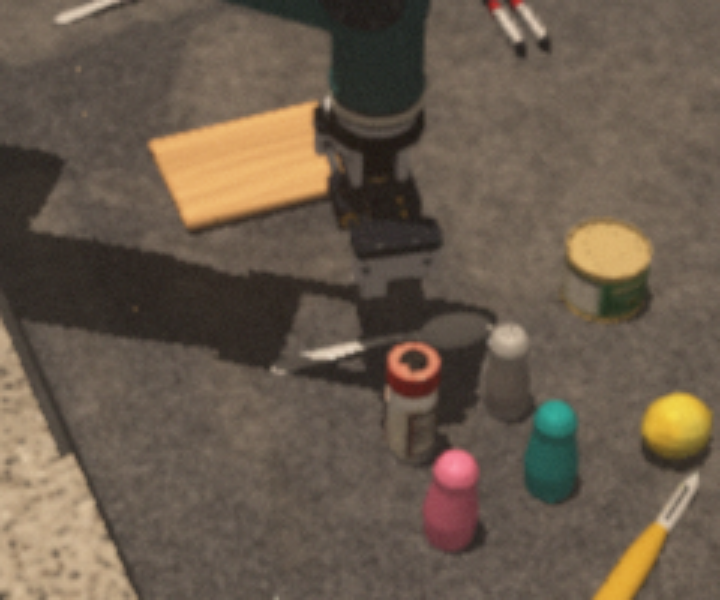

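The fingers closed on the handle too high (TCP 11 mm) and slipped off. The spoon is still lying there, with the gripper above it at (390,260) in the crop. I'll re-measure before gripping lower.

Run:
```python
from cut import *
s=snap('top'); 
for k,v in measure(s,(204,295),(418,283)).items(): print(k,v)
cv2.imwrite('pics/t1.png',cv2.resize(s['image'][220:350,340:520,::-1],(720,520)))
```

```text
board (array([474.9, -44.4]), array([179.9, 130.9]), np.float64(-0.059))
fork (np.int64(349), (array([471.2, 273.5]), array([197.1,  23.8]), np.float64(-0.001)), 'pca', np.float64(0.03), 'mid', array([471.2, 271.1]), 'len', np.float64(197.4))
spoon (np.int64(64), (array([ 435.2, -295.1]), array([43. , 13.1]), np.float64(-0.367)), 'pca', np.float64(-0.357), 'mid', array([ 435.4, -294.8]), 'len', np.float64(43.1))
```

View pics/t1.png

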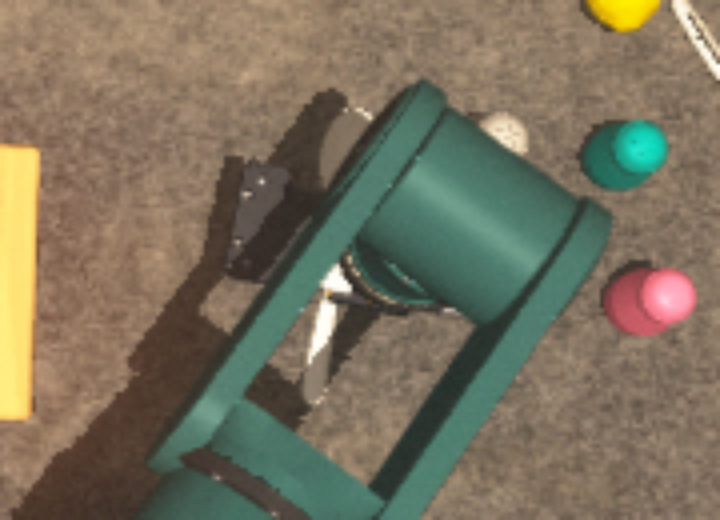

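The spoon is partly hidden: bowl tip near (355,108), handle end near (315,395) in the crop. It was nudged a little, so I'll do the fork first and re-measure the spoon with the arm away.

Emit:
move_arm(deltas=[0,0,-0.1,-1.2,-4.8,-2,-0.1,0,0,-0.2,-2.4,-9.6,-2,-0.1,0,0,-0.25,-3.5,-14.4,-2,-0.1,0,0,-0.25,-4.7,-19.2,-2,-0.1,0,0,-0.25,-5.9,-24,-2,-0.1,0,0,-0.25,-7.1,-28.8,-2,-0.1,0,0,-0.25,-8.3,-33.6,-2,-0.1,0,0,-0.25,-8.3,-33.6,-2,-0.1])

```text
time: 3.6
tool_pos: [0.4693, 0.0503, 0.0854]
ee_rot: [-3.139, 0.003, 0.023]
wrist_force: [0.4, 0.4, 0.1]
width: 0.0516
finger_force: 0.0
```

Emit:
move_arm(deltas=[0,0,0,0,-4.5,0,-0.1,0,0,0,0,-9,0,-0.1,0,0,0,0,-13.5,0,-0.1,0,0,0,0,-18,0,-0.1,0,0,0,0,-22,0,-0.1,0,0,0,0,-22,0,-0.1,0,0,0,0,-22,0,-0.1,0,0,0,0,-22,0,-0.1])

```text
time: 4.4
tool_pos: [0.4677, 0.2631, 0.0861]
ee_rot: [3.14, 0.002, 0.013]
wrist_force: [-0.4, -0.6, 0.2]
width: 0.0514
finger_force: 0.0
```

Run:
```python
from cut import *
s=snap('top'); 
for k,v in measure(s,(204,295),(422,283)).items(): print(k,v)
o=robot.get_obs();print(o['tool_pos'],o['ee_rot'])
```

```text
board (array([474.9, -44.4]), array([179.8, 130.9]), np.float64(-0.059))
fork (np.int64(26), (array([560.4, 270.8]), array([18.6, 13.3]), np.float64(0.0)), 'pca', np.float64(-0.872), 'mid', array([560.9, 271.3]), 'len', np.float64(21.9))
spoon (np.int64(482), (array([ 484.2, -311.1]), array([194.8,  37.9]), np.float64(-0.13)), 'pca', np.float64(-0.202), 'mid', array([ 484.7, -306.7]), 'len', np.float64(195.8))
[0.46787075 0.26300607 0.0863731 ] [3.14037725e+00 1.28028254e-03 1.28462214e-02]
```

Emit:
move_arm(deltas=[0,0,0,0.4,-0.9,3,-0.1,0,0,0,0.4,-0.9,6,-0.1,0,0,0,0.4,-0.9,7.5,-0.1,0,0,0,0.4,-0.9,8.3,-0.1,0,0,0,0.4,-0.9,8.4,-0.1,0,0,0,0.4,-0.9,8.4,-0.1,0,0,0,0.4,-0.9,8.4,-0.1])

```text
time: 5.15
tool_pos: [0.473, 0.2741, 0.0048]
ee_rot: [-3.141, -0.003, 0.015]
wrist_force: [0.4, -0.0, 0.6]
width: 0.0516
finger_force: 0.0
```

Emit:
move_arm(deltas=[0,0,0,0,0,0,0.3,0,0,0,0,0,0,0.6,0,0,0,0,0,0,1,0,0,0,0,0,0,1,0,0,0,0,0,0,1,0,0,0,0,0,0,1])

```text
time: 5.75
tool_pos: [0.4718, 0.2737, 0.0031]
ee_rot: [3.141, -0.0, 0.015]
wrist_force: [-0.7, 0.5, -0.5]
width: 0.0196
finger_force: 24.8
```

Emit:
move_arm(deltas=[0,0,0,0,0,-0.5,1,0,0,0,0,0,-1,1,0,0,0,0,0,-2,1,0,0,0,0,0,-3,1,0,0,0,0,0,-4,1,0,0,0,0,0,-4,1])

```text
time: 6.35
tool_pos: [0.4734, 0.2745, 0.0459]
ee_rot: [-3.14, -0.004, 0.015]
wrist_force: [-0.2, -0.2, -1.0]
width: 0.0196
finger_force: 24.7
```

Emit:
move_arm(deltas=[0,0,0.074,0.5,3,0,1,0,0,0.074,0.5,7,0,1,0,0,0.074,0.5,11,0,1,0,0,0.074,0.5,15,0,1,0,0,0.074,0.5,18.5,0,1,0,0,0.074,0.5,20.9,0,1,0,0,0.074,0.5,20.9,0,1,0,0,0.074,0.5,20.9,0,1])

```text
time: 7.15
tool_pos: [0.4798, 0.0649, 0.0432]
ee_rot: [-3.141, 0.0, -0.061]
wrist_force: [0.4, 0.1, 0.0]
width: 0.0195
finger_force: 24.7
```

Emit:
move_arm(deltas=[0,0,0,0,0,1.5,1,0,0,0,0,0,3,1,0,0,0,0,0,3.8,1,0,0,0,0,0,4.2,1,0,0,0,0,0,4.2,1,0,0,0,0,0,4.2,1])

```text
time: 7.75
tool_pos: [0.479, 0.0663, 0.0029]
ee_rot: [-3.141, 0.002, -0.058]
wrist_force: [-7.7, 1.3, 10.3]
width: 0.0195
finger_force: 27.7
```

Emit:
move_arm(deltas=[0,0,0,0,0,0,0.2,0,0,0,0,0,0,0.2,0,0,0,0,0,0,0.2,0,0,0,0,0,-2,0.2,0,0,0,0,0,-5,0.2,0,0,0,0,0,-8,0.2,0,0,0,0,0,-8,0.2])

```text
time: 8.45
tool_pos: [0.4834, 0.0651, 0.0858]
ee_rot: [-3.141, -0.01, -0.059]
wrist_force: [0.2, -0.7, 0.4]
width: 0.0376
finger_force: 0.0
```

```bash
cat >> cut.py <<'E'
def axis(s,c,w,z=.006):
    """centre-line of cutlery from per-slice mid points"""
    im=s['image']; H,S,V=cv2.split(cv2.cvtColor(im,cv2.COLOR_RGB2HSV)); loc=cv2.GaussianBlur(V,(0,0),25).astype(int)
    P=pts(s,comp((V.astype(int)>loc+45)&(S<80),c,w),z); out=[]
    for lo in np.arange(P[:,0].min(),P[:,0].max(),.012):
        q=P[(P[:,0]>=lo)&(P[:,0]<lo+.012)]
        if len(q): out.append([lo+.006,(q[:,1].min()+q[:,1].max())/2,np.ptp(q[:,1])])
    return np.array(out),P
E
python3 - <<'E'
from cut import *
s=snap('top'); a,P=axis(s,(422,283),50); print((a*1000).round(0).tolist(),P[:,0].min(),P[:,0].max())
print(np.polyfit(a[:,0],a[:,1],1))
o=robot.get_obs();print(o['tool_pos'],o['ee_rot'])
cv2.imwrite('pics/t2.png',cv2.resize(s['image'][220:350,240:460,::-1],(800,473),interpolation=cv2.INTER_CUBIC))
E
```

```text
[[395.0, -288.0, 16.0], [407.0, -290.0, 13.0], [419.0, -293.0, 13.0], [431.0, -295.0, 11.0], [443.0, -298.0, 11.0], [455.0, -300.0, 8.0], [467.0, -303.0, 8.0], [479.0, -305.0, 6.0], [491.0, -309.0, 6.0], [503.0, -312.0, 6.0], [515.0, -315.0, 11.0], [527.0, -318.0, 32.0], [539.0, -319.0, 37.0], [551.0, -319.0, 37.0], [563.0, -321.0, 34.0], [575.0, -322.0, 24.0]] 0.38943413863108634 0.5803446493621531
[-0.20203698 -0.208806  ]
[0.48174752 0.06504897 0.08326991] [-3.14124253 -0.00526937 -0.05899806]
```

View pics/t2.png

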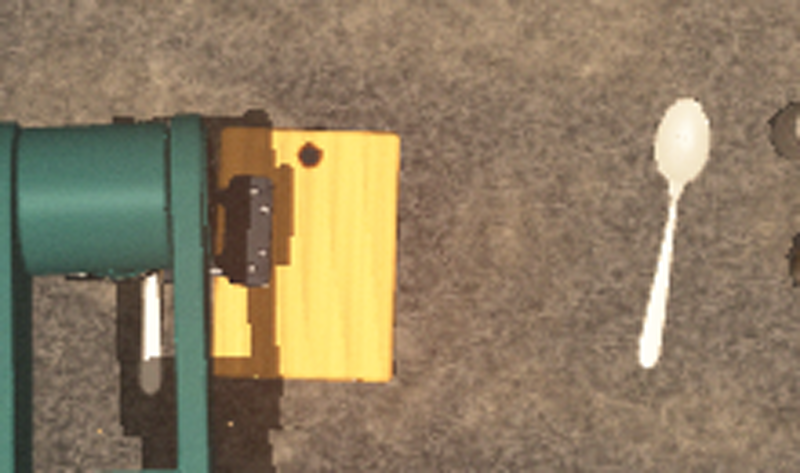

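The fork's handle end is visible at (150,380), beside the board, with the board undisturbed. The spoon lies at about (675,230) in the crop, bowl up.

Emit:
move_arm(deltas=[0,0,0,0.2,4.5,-1,0,0,0,0.141,0.5,9,-1,0,0,0,0.141,0.8,14,-1,0,0,0,0.141,1,19,-1,0,0,0,0.141,1.3,24,-1,0,0,0,0.141,1.5,29,-1,0,0,0,0.141,1.8,34,-1,0,0,0,0.141,2,36.9,-1,0])

```text
time: 9.3
tool_pos: [0.4765, -0.3075, 0.0886]
ee_rot: [-3.141, 0.003, -0.203]
wrist_force: [0.6, 1.3, -0.1]
width: 0.0468
finger_force: 0.0
```

Emit:
move_arm(deltas=[0,0,0,0,0,1,0,0,0,0,0,0,1,0,0,0,0,0,0,1,0])

```text
time: 9.6
tool_pos: [0.4772, -0.3027, 0.0793]
ee_rot: [-3.139, 0.003, -0.199]
wrist_force: [-0.0, 0.5, -0.1]
width: 0.0472
finger_force: 0.0
```

Emit:
move_arm(deltas=[0,0,0,0.7,0.15,3,0,0,0,0,0.7,0.15,6,0,0,0,0,0.7,0.15,7.2,0,0,0,0,0.7,0.15,7.7,0,0,0,0,0.7,0.15,7.7,0,0,0,0,0.7,0.15,7.7,0,0,0,0,0.7,0.15,7.7,0])

```text
time: 10.3
tool_pos: [0.4856, -0.3082, 0.006]
ee_rot: [3.14, -0.003, -0.2]
wrist_force: [-0.0, -0.3, -0.5]
width: 0.0472
finger_force: 0.0
```

Emit:
move_arm(deltas=[0,0,0,0,0,0,0.3,0,0,0,0,0,0,0.6,0,0,0,0,0,0,1,0,0,0,0,0,0,1,0,0,0,0,0,0,1,0,0,0,0,0,0,1,0,0,0,0,0,0,1])

```text
time: 11.0
tool_pos: [0.4849, -0.3076, 0.0047]
ee_rot: [3.141, -0.001, -0.2]
wrist_force: [0.0, 1.5, 4.1]
width: 0.0273
finger_force: 29.9
```

Emit:
move_arm(deltas=[0,0,0,0,0,-0.5,1,0,0,0,0,0,-1,1,0,0,0,0,0,-2,1,0,0,0,0,0,-3,1,0,0,0,0,0,-4,1,0,0,0,0,0,-4,1])

```text
time: 11.6
tool_pos: [0.4859, -0.3086, 0.0469]
ee_rot: [3.139, -0.004, -0.2]
wrist_force: [1.3, 0.3, -0.4]
width: 0.0277
finger_force: 29.9
```

Emit:
move_arm(deltas=[0,0,-0.05,-1,-3,0,1,0,0,-0.1,-2,-6,0,1,0,0,-0.141,-3,-9,0,1,0,0,-0.141,-4,-12,0,1,0,0,-0.141,-4.7,-14.4,0,1,0,0,-0.141,-4.7,-14.4,0,1,0,0,-0.141,-4.7,-14.4,0,1])

```text
time: 12.3
tool_pos: [0.4673, -0.1571, 0.0444]
ee_rot: [3.141, -0.0, -0.058]
wrist_force: [-0.3, -0.8, -1.0]
width: 0.0276
finger_force: 29.9
```

Run:
```python
from h import *
o=robot.get_obs();print(o['tool_pos'],o['ee_rot'],o['width'],o['wrist_force'])
s=snap('side'); cv2.imwrite('pics/s2.png',cv2.resize(s['image'][160:360,200:460,::-1],(780,600)))
```

```text
[ 0.4672593  -0.15711451  0.04435112] [ 3.14068748e+00 -4.48227372e-04 -5.80656785e-02] 0.027605388254061856 [-0.34047248 -0.78478582 -0.98298306]
```

View pics/s2.png

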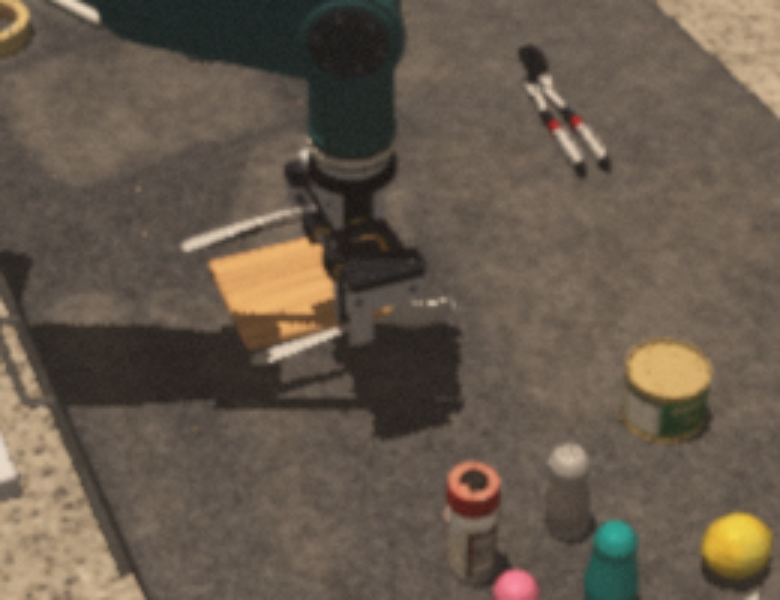

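The spoon is held between the fingers, handle end at (265,355), bowl beyond the gripper. Lowering it now.

Emit:
move_arm(deltas=[0,0,0,0,0.1,1.5,1,0,0,0,0,0.1,3,1,0,0,0,0,0.1,3.8,1,0,0,0,0,0.1,4,1,0,0,0,0,0.1,4,1,0,0,0,0,0.1,4,0.1,0,0,0,0,0.1,4,0.1,0,0,0,0,0.1,4,0.1])

```text
time: 13.15
tool_pos: [0.4675, -0.1582, 0.0048]
ee_rot: [3.141, -0.001, -0.059]
wrist_force: [-1.0, -0.3, 0.2]
width: 0.0418
finger_force: 0.0
```

Emit:
move_arm(deltas=[0,0,0,0,0,0,0.1,0,0,0,0,0,-2,0.1,0,0,0,0,0,-6,-0.3,0,0,0,0,0,-10,-0.3,0,0,0,0,0,-15,-0.3,0,0,-0.059,0,0,-17,-0.3,0,0,-0.059,0,0,-17,-0.3])

```text
time: 13.85
tool_pos: [0.4694, -0.159, 0.179]
ee_rot: [3.137, -0.009, -0.0]
wrist_force: [-0.1, 0.4, 0.3]
width: 0.0611
finger_force: 0.0
```

Emit:
move_arm(deltas=[0,0,0,-0.2,4,0,-0.3,0,0,0,-0.4,8,0,-0.3,0,0,0,-0.6,12.5,0,-0.3,0,0,0,-0.8,17,0,-0.3,0,0,0,-1,21,0,-0.3,0,0,0,-1.2,25.2,0,-0.3,0,0,0,-1.2,25.2,0,-0.3,0,0,0,-1.2,25.2,0,-0.3])

```text
time: 14.65
tool_pos: [0.454, -0.4097, 0.1712]
ee_rot: [-3.137, 0.003, -0.003]
wrist_force: [0.1, 0.2, -0.6]
width: 0.0611
finger_force: 0.0
```

Run:
```python
from cut import *
s=snap('top')
for n,c in [('fork',(277,283)),('spoon',(365,290))]:
    a,P=axis(s,c,45 if n=='x' else 42); print(n,(a*1000).round(0).tolist(),P[:,0].min(),P[:,0].max())
    k=np.polyfit(a[:,0],a[:,1],1); print(k)
o=robot.get_obs();print(o['tool_pos'],o['ee_rot'])
```

```text
fork [[394.0, 70.0, 13.0], [406.0, 70.0, 13.0], [418.0, 68.0, 11.0], [430.0, 68.0, 11.0], [442.0, 68.0, 11.0], [454.0, 67.0, 5.0], [466.0, 67.0, 5.0], [478.0, 66.0, 3.0], [490.0, 65.0, 3.0], [502.0, 65.0, 3.0], [514.0, 64.0, 11.0], [526.0, 63.0, 21.0], [538.0, 62.0, 24.0], [550.0, 63.0, 21.0], [562.0, 62.0, 19.0], [574.0, 61.0, 19.0]] 0.38816984222016654 0.5748244524578883
[-0.04774789  0.08869556]
spoon [[376.0, -152.0, 16.0], [388.0, -153.0, 16.0], [400.0, -155.0, 13.0], [412.0, -155.0, 13.0], [424.0, -157.0, 11.0], [436.0, -156.0, 8.0], [448.0, -158.0, 6.0], [460.0, -158.0, 6.0], [472.0, -160.0, 3.0], [484.0, -160.0, 3.0], [496.0, -161.0, 8.0], [508.0, -163.0, 26.0], [520.0, -164.0, 35.0], [532.0, -165.0, 35.0], [544.0, -165.0, 34.0], [556.0, -164.0, 27.0], [568.0, -164.0, 11.0]] 0.36969743872041433 0.5633163700486304
[-0.07027731 -0.126132  ]
[ 0.45445402 -0.40896002  0.17198032] [-3.13826159e+00  2.31967250e-03 -9.75106770e-04]
```

Emit:
move_arm(deltas=[0,0,0,0.15,0.2,4,-0.3,0,0,0,0.15,0.2,8,-0.3,0,0,0,0.15,0.2,11,-0.3,0,0,0,0.15,0.2,12.4,-0.3,0,0,0,0.15,0.2,12.4,-0.3,0,0,0,0.15,0.2,12.4,0.2,0,0,0,0.15,0.2,12.4,0.6,0,0,0,0.15,0.2,12.4,1])

```text
time: 15.5
tool_pos: [0.4576, -0.4129, 0.0526]
ee_rot: [3.139, -0.003, -0.0]
wrist_force: [0.4, 0.9, 0.6]
width: 0.0405
finger_force: 30.3
```

Emit:
move_arm(deltas=[0,0,0,0,0,0,1,0,0,0,0,0,0,1,0,0,0,0,0,-1,1,0,0,0,0,0,-3,1,0,0,0,0,0,-6,1,0,0,0,0,0,-10,1,0,0,0,0,0,-13,1,0,0,0,0,0,-13,1])

```text
time: 16.3
tool_pos: [0.4583, -0.4142, 0.1867]
ee_rot: [3.133, -0.007, -0.0]
wrist_force: [0.2, -0.1, -1.4]
width: 0.041
finger_force: 30.0
```

Emit:
move_arm(deltas=[0,0,0,1,-3,0,1,0,0,0,2.5,-7,0,1,0,0,0,4,-11,0,1,0,0,0,5.5,-15,0,1,0,0,0,7,-19,0,1,0,0,0,8.5,-23,0,1,0,0,0,10,-27,0,1,0,0,0,11,-30,0,1])

```text
time: 17.1
tool_pos: [0.5662, -0.1093, 0.1779]
ee_rot: [-3.14, 0.003, 0.001]
wrist_force: [-0.7, -0.8, -1.6]
width: 0.0406
finger_force: 30.0
```

Emit:
move_arm(deltas=[0,0,0,1.3,-4,0,1,0,0,0,2.8,-8,0,1,0,0,0,4.3,-12,0,1,0,0,0,5.6,-15,0,1,0,0,0,6.2,-17.2,0,1,0,0,0,6.2,-17.2,0,1,0,0,0,6.2,-17.2,0,1,0,0,0,6.2,-17.2,0,1])

```text
time: 17.9
tool_pos: [0.628, 0.0587, 0.1791]
ee_rot: [3.141, 0.002, -0.001]
wrist_force: [-0.9, -1.1, -1.5]
width: 0.041
finger_force: 30.0
```

Emit:
move_arm(deltas=[0,0,0,0.2,0,4,1,0,0,0,0.2,0,8,1,0,0,0,0.2,0,11,1,0,0,0,0.2,0,12.4,1,0,0,0,0.2,0,13,1,0,0,0,0.2,0,13,1,0,0,0,0.2,0,13,1])

```text
time: 18.6
tool_pos: [0.6315, 0.059, 0.0518]
ee_rot: [3.141, -0.003, -0.001]
wrist_force: [-1.0, -1.2, 2.1]
width: 0.0414
finger_force: 30.0
```

Emit:
move_arm(deltas=[0,0,0,0,0,0,0.1,0,0,0,0,0,0,-0.2,0,0,0,0,0,0,-0.3,0,0,0,0,0,-2,-0.3,0,0,0,0,0,-6,-0.3,0,0,0,0,0,-10,-0.3,0,0,0,0,0,-13,-0.3,0,0,0,0,0,-13,-0.3])

```text
time: 19.4
tool_pos: [0.6336, 0.06, 0.1871]
ee_rot: [-3.142, -0.012, 0.0]
wrist_force: [0.7, -0.6, 0.0]
width: 0.0615
finger_force: 0.0
```

Emit:
move_arm(deltas=[0,0,0,-1,-4,0,-0.4,0,0,0,-2.5,-8.5,0,-0.4,0,0,0,-4,-13,0,-0.4,0,0,0,-5.5,-17.5,0,-0.4,0,0,0,-7,-22,0,-0.4,0,0,0,-8.5,-26.5,0,-0.4,0,0,0,-10,-31,0,-0.4,0,0,0,-11.6,-34.1,0,-0.4])

```text
time: 20.2
tool_pos: [0.5129, 0.4034, 0.1779]
ee_rot: [3.141, 0.002, 0.002]
wrist_force: [-0.1, 0.5, -0.3]
width: 0.0659
finger_force: 0.0
```

Emit:
move_arm(deltas=[0,0,0,0,0,3,-0.4,0,0,0,0,0,6,-0.4,0,0,0,0,0,8,-0.4,0,0,0,0,0,8,-0.4,0,0,0,0,0,8,-0.4])

```text
time: 20.7
tool_pos: [0.5142, 0.4006, 0.099]
ee_rot: [3.14, 0.002, -0.0]
wrist_force: [0.3, 0.6, 0.5]
width: 0.0657
finger_force: 0.0
```

Run:
```python
from h import *
o=robot.get_obs();print(o['tool_pos'],o['ee_rot'])
s=snap('top'); C=cloud(s).reshape(-1,3)
for n,c,h in [('jar',(.629,.058),.105),('shaker',(.55,-.40),.09)]:
    p=C[(np.hypot(C[:,0]-c[0],C[:,1]-c[1])<.05)&(C[:,2]>.03)&(C[:,2]<.13)]; zt=np.percentile(p[:,2],95); t=p[p[:,2]>zt-.012]
    print(n,zt,((t.min(0)+t.max(0))/2*1000).round(1),(np.ptp(t,axis=0)*1000).round(1))
```

```text
[0.51420188 0.40060786 0.09903143] [ 3.14029679e+00  1.86219883e-03 -1.72870228e-04]
jar 0.1099217620239156 [629.3  57.7 107.2] [38.8 40.4 18.2]
shaker 0.09134886385873016 [ 550.1 -403.4   87.5] [30.5 32.9 16.1]
```

Emit:
move_arm(deltas=[0,0,0,0,0.1,3,-0.4,0,0,0,0,0.1,6,-0.4,0,0,0,0,0.1,8,-0.4,0,0,0,0,0.1,8.3,-0.4,0,0,0,0,0.1,8.3,-0.4,0,0,0,0,0.1,8.3,0,0,0,0,0,0.1,8.3,0.4,0,0,0,0,0.1,8.3,0.8])

```text
time: 21.55
tool_pos: [0.5159, 0.4005, 0.0193]
ee_rot: [-3.14, -0.003, -0.0]
wrist_force: [0.2, 0.1, 3.3]
width: 0.048
finger_force: 30.0
```

Emit:
move_arm(deltas=[0,0,0,0,0,0,0.8,0,0,0,0,0,0,0.8,0,0,0,0,0,-1,0.8,0,0,0,0,0,-3,0.8,0,0,0,0,0,-7,0.8,0,0,0,0,0,-11,0.8,0,0,0,0,0,-15,0.8,0,0,0,0,0,-15,0.8])

```text
time: 22.35
tool_pos: [0.5174, 0.4019, 0.1756]
ee_rot: [-3.134, -0.011, -0.0]
wrist_force: [0.9, 0.5, -0.3]
width: 0.0477
finger_force: 30.0
```

Emit:
move_arm(deltas=[0,0,0,0.5,3,0,0.8,0,0,0,1.2,7,0,0.8,0,0,0,2,11.5,0,0.8,0,0,0,3,16,0,0.8,0,0,0,3.8,20.5,0,0.8,0,0,0,4.6,25,0,0.8,0,0,0,5.4,29.5,0,0.8,0,0,0,6,34,0,0.8])

```text
time: 23.15
tool_pos: [0.5739, 0.0582, 0.1657]
ee_rot: [3.142, 0.002, -0.0]
wrist_force: [0.4, -0.1, -0.7]
width: 0.0476
finger_force: 30.0
```

Emit:
move_arm(deltas=[0,0,0,1,4,0,0.8,0,0,0,2,8,0,0.8,0,0,0,3,12.5,0,0.8,0,0,0,4,17,0,0.8,0,0,0,4.5,21,0,0.8,0,0,0,4.6,22.9,0,0.8,0,0,0,4.6,22.9,0,0.8,0,0,0,4.6,22.9,0,0.8])

```text
time: 23.95
tool_pos: [0.6202, -0.1678, 0.1664]
ee_rot: [-3.14, 0.001, 0.0]
wrist_force: [-0.7, 0.6, -1.2]
width: 0.0478
finger_force: 30.0
```

Emit:
move_arm(deltas=[0,0,0,0,0,0,0.8,0,0,0,0,0,3,0.8,0,0,0,0,0,6,0.8,0,0,0,0,0,8,0.8,0,0,0,0,0,8,0.8,0,0,0,0,0,8,0.8])

```text
time: 24.55
tool_pos: [0.6208, -0.1676, 0.0877]
ee_rot: [-3.141, -0.0, 0.002]
wrist_force: [0.1, -0.1, -0.7]
width: 0.0479
finger_force: 30.0
```

Emit:
move_arm(deltas=[0,0,0,0,0.1,3,0.8,0,0,0,0,0.1,5.5,0.8,0,0,0,0,0.1,6.6,0.8,0,0,0,0,0.1,7,0.8,0,0,0,0,0.1,7,0.8,0,0,0,0,0.1,7,0.8,0,0,0,0,0.1,7,0,0,0,0,0,0.1,7,-0.4])

```text
time: 25.35
tool_pos: [0.6214, -0.1704, 0.0185]
ee_rot: [3.141, -0.002, -0.0]
wrist_force: [0.4, 0.1, 0.4]
width: 0.0526
finger_force: 0.0
```

Emit:
move_arm(deltas=[0,0,0,0,0,0,-0.4,0,0,0,0,0,0,-0.4,0,0,0,0,0,-2,-0.4,0,0,0,0,0,-6,-0.4,0,0,0,0,0,-10,-0.4,0,0,0,0,0,-14,-0.4,0,0,0,0,0,-14,-0.4])

```text
time: 26.05
tool_pos: [0.624, -0.1714, 0.1656]
ee_rot: [3.137, -0.013, -0.0]
wrist_force: [0.3, -0.6, 0.6]
width: 0.0662
finger_force: 0.0
```

Emit:
move_arm(deltas=[0,0,0,-1,4,0,-0.3,0,0,0,-2.5,8.5,0,-0.3,0,0,0,-4,13,0,-0.3,0,0,0,-5.5,17.5,0,-0.3,0,0,0,-6.5,21.5,0,-0.3,0,0,0,-7,23.4,0,-0.3,0,0,0,-7,23.4,0,-0.3,0,0,0,-7,23.4,0,-0.3])

```text
time: 26.85
tool_pos: [0.5509, -0.4027, 0.1565]
ee_rot: [-3.14, 0.0, 0.0]
wrist_force: [-0.4, 0.4, 0.6]
width: 0.0609
finger_force: 0.0
```

Emit:
move_arm(deltas=[0,0,0,0,0,0,-0.3,0,0,0,0,0,2,-0.3,0,0,0,0,0,4,-0.3,0,0,0,0,0,4,-0.3,0,0,0,0,0,4,-0.3])

```text
time: 27.35
tool_pos: [0.5512, -0.4024, 0.1173]
ee_rot: [-3.141, 0.0, 0.002]
wrist_force: [-0.2, -0.5, -0.3]
width: 0.0609
finger_force: 0.0
```

Run:
```python
from h import *
o=robot.get_obs();print(o['tool_pos'],o['ee_rot'])
s=snap('top'); C=cloud(s).reshape(-1,3)
for n,c,h in [('jar',(.629,.058),.105),('glass',(.62,-.169),.06)]:
    p=C[(np.hypot(C[:,0]-c[0],C[:,1]-c[1])<.05)&(C[:,2]>.03)&(C[:,2]<.13)]; zt=np.percentile(p[:,2],95); t=p[p[:,2]>zt-.012]
    print(n,zt,((t.min(0)+t.max(0))/2*1000).round(1),(np.ptp(t,axis=0)*1000).round(1))
```

```text
[ 0.55115877 -0.40238982  0.11728937] [-3.14094496e+00  4.54212027e-04  1.97125812e-03]
jar 0.11005182410736097 [629.   57.6 105.8] [39.1 40.3 15.1]
glass 0.06570428597551799 [ 619.6 -171.6   62.6] [49.9 48.7 17. ]
```

Emit:
move_arm(deltas=[0,0,0,-0.1,0,3,-0.3,0,0,0,-0.1,0,6,-0.3,0,0,0,-0.1,0,8,-0.3,0,0,0,-0.1,0,8.6,-0.3,0,0,0,-0.1,0,8.6,-0.3,0,0,0,-0.1,0,8.6,0.2,0,0,0,-0.1,0,8.6,0.6,0,0,0,-0.1,0,8.6,0.8])

```text
time: 28.2
tool_pos: [0.5504, -0.4045, 0.0332]
ee_rot: [3.14, -0.002, -0.0]
wrist_force: [-0.0, -1.6, 1.4]
width: 0.0407
finger_force: 12.4
```

Emit:
move_arm(deltas=[0,0,0,0,0,0,0.8,0,0,0,0,0,0,0.8,0,0,0,0,0,-1,0.8,0,0,0,0,0,-3,0.8,0,0,0,0,0,-7,0.8,0,0,0,0,0,-11,0.8,0,0,0,0,0,-14,0.8,0,0,0,0,0,-14,0.8])

```text
time: 29.0
tool_pos: [0.5514, -0.4059, 0.1778]
ee_rot: [3.134, -0.008, -0.0]
wrist_force: [0.5, -0.2, 0.8]
width: 0.0401
finger_force: 29.9
```

Emit:
move_arm(deltas=[0,0,0,0.7,-3,0,0.8,0,0,0,1.6,-7.5,0,0.8,0,0,0,2.5,-12,0,0.8,0,0,0,3.5,-16.5,0,0.8,0,0,0,4.5,-21,0,0.8,0,0,0,5.5,-25.5,0,0.8,0,0,0,6.5,-30,0,0.8,0,0,0,7.4,-34.6,0,0.8])

```text
time: 29.8
tool_pos: [0.6224, -0.0562, 0.1679]
ee_rot: [-3.141, 0.005, -0.001]
wrist_force: [0.6, 0.4, -1.3]
width: 0.0395
finger_force: 29.9
```

Emit:
move_arm(deltas=[0,0,0,0,0,0,0.8,0,0,0,0,0,0,0.8,0,0,0,0,0,3,0.8,0,0,0,0,0,6,0.8,0,0,0,0,0,8,0.8,0,0,0,0,0,8,0.8,0,0,0,0,0,8,0.8])

```text
time: 30.5
tool_pos: [0.6229, -0.0595, 0.0904]
ee_rot: [3.141, 0.002, -0.002]
wrist_force: [0.3, -0.2, -1.1]
width: 0.0396
finger_force: 29.9
```

Emit:
move_arm(deltas=[0,0,0,0.1,-0.2,2,0.8,0,0,0,0.1,-0.2,4,0.8,0,0,0,0.1,-0.2,5.2,0.8,0,0,0,0.1,-0.2,5.8,0.8,0,0,0,0.1,-0.2,5.8,0.8,0,0,0,0.1,-0.2,5.8,0.8])

```text
time: 31.1
tool_pos: [0.6254, -0.0564, 0.0344]
ee_rot: [3.141, -0.002, -0.0]
wrist_force: [0.3, -0.0, -1.5]
width: 0.0399
finger_force: 29.9
```

Not yet in contact; I'll go 2 mm lower, release and retreat.

Emit:
move_arm(deltas=[0,0,0,0,0,0.15,0.8,0,0,0,0,0,0.25,0.8,0,0,0,0,0,0.25,0.8,0,0,0,0,0,0.25,0.4,0,0,0,0,0,0.25,0,0,0,0,0,0,0.25,-0.3,0,0,0,0,0,0.25,-0.3])

```text
time: 31.8
tool_pos: [0.6244, -0.0561, 0.0304]
ee_rot: [3.142, 0.0, -0.0]
wrist_force: [0.6, 0.8, -0.1]
width: 0.059
finger_force: 0.0
```

Emit:
move_arm(deltas=[0,0,0,0,0,-1,-0.3,0,0,0,0,0,-4,-0.3,0,0,0,0,0,-8,-0.3,0,0,0,0,0,-12,-0.3,0,0,0,0,0,-16,-0.3,0,0,0,0,0,-18,-0.3,0,0,0,0,0,-18,-0.3])

```text
time: 32.5
tool_pos: [0.6266, -0.0564, 0.2164]
ee_rot: [3.14, -0.01, -0.0]
wrist_force: [0.6, 0.1, -0.5]
width: 0.0611
finger_force: 0.0
```

Emit:
move_arm(deltas=[0,0,0,-2,4,0,-0.3,0,0,0,-4,8,0,-0.3,0,0,0,-6,12,0,-0.3,0,0,0,-8,16,0,-0.3,0,0,0,-10,20,0,-0.3,0,0,0,-12,24,0,-0.3,0,0,0,-14,28,0,-0.3,0,0,0,-14,30,0,-0.3])

```text
time: 33.3
tool_pos: [0.4813, -0.3587, 0.2086]
ee_rot: [-3.14, 0.004, -0.005]
wrist_force: [0.8, 1.3, -0.2]
width: 0.061
finger_force: 0.0
```

Run:
```python
from cut import *
s=snap('top'); C=cloud(s).reshape(-1,3); W={}
for n,c in [('jar',(.629,.058)),('glass',(.62,-.170)),('shaker',(.624,-.057)),('timer',(.688,.337)),('tin',(.694,-.326))]:
    p=C[(np.hypot(C[:,0]-c[0],C[:,1]-c[1])<.05)&(C[:,2]>.03)&(C[:,2]<.13)]; zt=np.percentile(p[:,2],95); t=p[p[:,2]>zt-.012]
    W[n]=((t.min(0)+t.max(0))/2)[:2]; print(n,zt.round(3),(W[n]*1000).round(1),(np.ptp(t,axis=0)*1000).round(1))
im=s['image']; H,S,V=cv2.split(cv2.cvtColor(im,cv2.COLOR_RGB2HSV))
b=comp((S>110)&(V>170)&(H<30),(325,290),50); c,_,th=rect(pts(s,b,.016)); print('board',c,th)
def fr(p,o,a): d=(p-o); return (np.array([[np.cos(a),np.sin(a)],[-np.sin(a),np.cos(a)]])@d*1000).round(1)
for n,px,j in [('fork',(277,290),'jar'),('spoon',(365,294),'glass')]:
    a,P=axis(s,px,50); k=np.polyfit(a[2:,0],a[2:,1],1); xm=(P[:,0].min()+P[:,0].max())/2; o=np.array([xm,np.polyval(k,xm)]); yaw=np.arctan(k[0])
    print(n,P[:,0].min().round(3),P[:,0].max().round(3),'in board',fr(o,c/1000,th),'dyaw',yaw-th,j,fr(W[j],o,yaw))
print('shaker in board',fr(W['shaker'],c/1000,th),[np.linalg.norm(W['shaker']-W[j]).round(4) for j in('jar','glass')])
cv2.imwrite('pics/fin.png',cv2.resize(im[180:360,140:540,::-1],(800,360),interpolation=cv2.INTER_CUBIC)); snap('side','fin2.png')
```

```text
jar 0.11 [628.3  57.7] [40.  40.2 15.8]
glass 0.066 [ 619.2 -171.7] [50.7 49.2 18.3]
shaker 0.091 [625.3 -54.9] [31.4 30.7 17.1]
timer 0.058 [685.9 336.5] [55.7 53.6 18.7]
tin 0.06 [ 694.2 -325.2] [73.9 74.6 16. ]
board [474.9 -44.4] -0.062
fork 0.378 0.575 in board [ -5.3 110.2] dyaw 0.01562748943014928 jar [152.1  -1.1]
spoon 0.37 0.563 in board [  -1.2 -114.8] dyaw -0.008694727939919891 glass [153.1  -1.9]
shaker in board [150.7  -1.2] [np.float64(0.1127), np.float64(0.1169)]
```

View pics/fin.png

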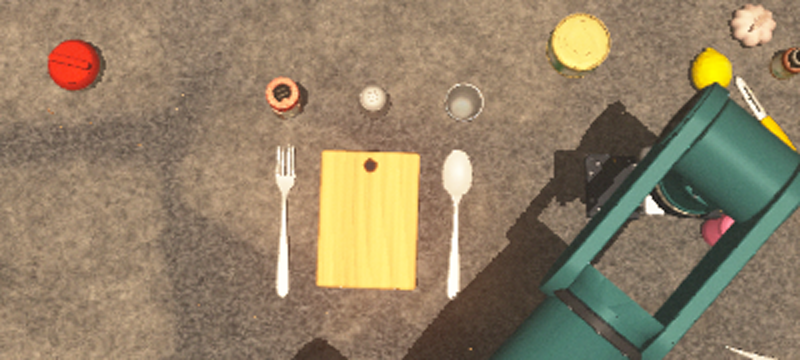

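View pics/fin2.png

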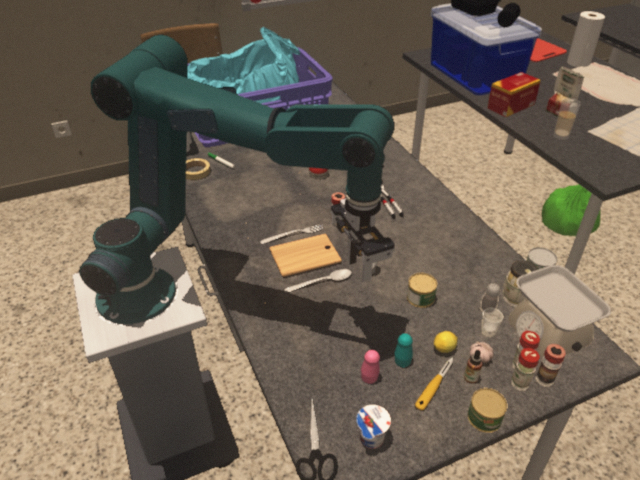

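The top crop shows the finished setting. The fork is at (283,225), the spoon at (455,225), and the jar, shaker and glass stand in a row at (283,95), (373,97) and (463,102). All measured values are inside the limits. The side view shows the gripper high and clear.

```bash
python3 -c "
from bench import robot
print(robot.close_job())"
```

```text
the job is handed in; nothing more can be done
None
```

I laid the place setting and handed the job in after about 33 s of the 122 s. In the last camera check all positions were within the limits, nothing was held, and the board, timer and tin were where they started; no verdict came back.

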